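Hang the block lifter back and switch the heater on again

TASK

The heating block has been changed: hang the orange-gripped block lifter by its eye on the empty peg below the orange disc of the tool rack, pushed back along the peg, without forcing it, until you feel the eye meet the board, and let go so that it hangs straight down there; do not knock or swing the tools hanging beside it. Only when it hangs there, throw the red lever of the isolator over to its other position, the side with the green dot, to switch the heater on again. Leave everything else where it is.

Things in the scene. Friction and masses are not known exactly. Their poses are not given: they have to be found in the camera images.
- block_lifter: flat steel tool 177 mm long, orange grip, 0.18 kg, loose, lying flat (origin 7 mm up), eye roughly away from the robot. Origin: centre of the eye hole; x from claw to eye (up when hung), y across, z the hole axis. Eye: ring of 8 mm round bar, 24 mm inside, 40 mm outside. Shank x -15 to -55 mm, 12 wide, 6 thick; claw 30 mm wide, ends at x -157 mm
- home_disc: orange disc 28 mm across on the rack board above the one empty peg (either middle peg). The origin is not the disc but, 48 mm below it, where the eye centre of a tool sits when fully home on that peg: 11 mm before the board face. x is level into the board, z up. In this frame the peg's centre line runs from (11, 0, 1) mm at the board to (-34, 0, 22) mm at the centre of the ball tip
- block_lifter_grip (a point): middle of the block lifter's orange grip, 88 mm from the eye centre and close to the centre of mass; the grip is 75 mm long, 22 mm wide, 14 mm thick
- tool_rack: fixed rack: grey base 85 x 300 x 12 mm, white upright board 290 mm wide, its face at x +29 mm, top at 287 mm. Four steel pegs 62 mm apart (y -93, -31, 31, 93 mm) leave the board at z 215 mm, rising towards the robot at 25 degrees from level; each 50 mm long, 10 mm thick, 12 mm black ball tip. Friction may keep an eye from sliding down. Origin: middle of the underside, x into the board, z up
- tool_blue: steel hand tool with a blue grip and a flat blade, on the rack; eye and grip sized as the block lifter's; origin at the centre of its eye hole, x along the hole, z up along the tool; its lower end is 157 mm below the origin
- tool_green: steel hand tool with a green grip and a cross bar at its lower end, on the rack; eye and grip sized as the block lifter's; origin at the centre of its eye hole, x along the hole, z up along the tool; its lower end is 157 mm below the origin
- tool_grey: steel hand tool with a grey grip and a round disc at its lower end, on the rack; eye and grip sized as the block lifter's; origin at the centre of its eye hole, x along the hole, z up along the tool; its lower end is 157 mm below the origin
- tool_blue_tip (a point): lower end of the blue tool
- tool_green_tip (a point): lower end of the green tool
- tool_grey_tip (a point): lower end of the grey tool
- isolator_box: fixed grey switch box 86 x 66 x 52 mm with a red toggle lever on top; origin in the middle of the underside, x towards the green dot (a white dot marks the other side), z up. The lever turns about the box's y axis, 46 mm above the underside
- isolator (a joint): red toggle lever, rad: 0 = off, leaning 0.5 rad from upright towards the white dot (-x of the box); 1.0 = on, leaning 0.5 rad towards the green dot. It is weighted and falls to the nearer end by itself (about 1 N at the knob; unstable upright, at 0.5)
- isolator_knob (a point): centre of the rounded top of the lever's red sleeve, which is 20 mm thick; 62 mm from the lever's axis
- cryo_box: white cardboard box 132 x 132 x 50 mm, a bystander, origin at the middle of the underside
- pipette_b: pipette lying on its side, 298 x 32 x 48 mm, a bystander, origin at the middle of the underside
- tape_roll: blue roll of tape, 52 mm across and 19 mm high, a bystander, origin at the middle of the underside
- timer: white timer 64 x 66 x 19 mm, a bystander, origin at the middle of the underside
- scissors: scissors with orange loops, 165 x 72 x 7 mm, lying, a bystander, origin at the middle of the underside
- pen_cup: black pen cup 76 mm across and 146 mm high with pens, a bystander, origin at the middle of the underside
- bottle: white bottle with a blue cap, 68 mm across, 150 mm high, a bystander, origin at the middle of the underside
There are look-alikes about, which are no part of the job. What is shaped like the isolator_box but yellow is not meant.

How it is judged (in metres and radians):
On the way, in this order (a step that is already met when the one before it is completed fails the run):
1. the block lifter hangs fully home on the empty peg, released (x of block_lifter in the frame of home_disc between -0.011 and 0.012 m and y of block_lifter in the frame of home_disc between -0.01 and 0.01 m and z of block_lifter in the frame of home_disc between -0.01 and 0.014 m and angle between block_lifter's own x axis and vertical below 0.2 rad and contact force between the fingers and block_lifter below 0.3 N), for 0.3 s.
2. the isolator lever is over at on (value of joint isolator above 0.85 rad), for 0.2 s.
At the end, for the whole second after the job is handed in: The lifter hangs, released and at rest, on the peg below the disc: eye centre at most 11 mm before and 12 behind the home point, 10 mm sideways, 10 below, 14 above, tool within 0.2 rad of vertical; then the lever was thrown and stands at on (over 0.85 rad). Neighbours and bystanders undisturbed (all of step 1 and linear speed of block_lifter below 0.03 m/s and value of joint isolator above 0.85 rad); the robot touches nothing.
It fails at once if the held lifter was forced against the rack with over 30 N (contact force between the fingers and block_lifter above 1 N and contact force between block_lifter and tool_rack above 30 N).
It fails at once if a tool hanging on the rack was knocked: its eye moved over 12 mm or its lower end swung over 30 mm (distance of any of tool_blue, tool_green, tool_grey from where it was at the start of the episode above 0.012 m or distance of any of tool_blue_tip, tool_green_tip, tool_grey_tip from where it was at the start of the episode above 0.03 m).
It fails at once if a bystander was moved over 25 mm (distance of any of pipette_b, tape_roll, timer, bottle from where it was at the start of the episode above 0.025 m).
It also fails if it takes over 48 s, if anything falls off the work surface, if the arm or the gripper's body presses on something with over 40 N, if the wrist force passes 120 N, or if a joint passes its speed limit or range.

ROBOT

A 6-joint arm with a two-finger parallel gripper is mounted at the origin on a cart in front of the work surface, level with it; the furniture and walls round the work are solid. World frame = base frame: x ahead of the robot, y to its left, z up, the work surface at z = 0. Lengths are in mm, angles in degrees, forces in N, time in s.
With the tool pointing down it reaches from about 350 to 850 mm from the base axis. Payload 8.1 kg.
Tool frame: the origin (TCP) lies midway between the tips of the shut fingers; the grasp point (between the pads) lies 19 mm behind it; z points along the fingers, y is the line along which they close (so a half turn about z gives the same grasp; the last joint's range is limited). The gripper opens to 85 mm and grips with 20 to 120 N. Pads are 22 mm wide; open, the fingers measure 114 mm over their backs; the gripper's body (76 mm by 85 mm) begins 54 mm behind the grasp point. The pads swing forward as they close: fully open they stand 13 mm farther back than shut.
Start: joints at [58.82, 7.471, 85.268, -0, 87.261, -4.893], TCP at [265.704, 537.965, 231.292] pointing down, gripper open.
Joint ranges: [-169.43, 169.43], [-51.17, 129.36], [1.28, 143.12], [-76.62, 256.62], [0, 156.53], [-152.29, 152.29]. Speed limits (degrees/s): [136.94, 136.94, 159.86, 180, 180, 180].

INTERFACE

Orientations are given as [roll, pitch, yaw] about the fixed x, y, z axes, in that order (R = Rz(yaw) Ry(pitch) Rx(roll)).
In Python, from plant import ctrl gives the robot as it stands.
- The arm moves only by the tool arm_command, never from a script. Its argument "steps" is a list of rows, each an object of numbers: "tx", "ty", "tz": the shift along the tool's x, y, z in mm; "twist": the turn about the tool's z in degrees; "hand": the opening, from -1 (shut) to 1 (fully open). In form: [{"tx": .., "ty": .., "tz": .., "twist": .., "hand": ..}, ...]. A call has 1 to 10 rows; each row is the pose to reach, as a shift and turn from the pose commanded when the call began, along the tool's axes at that moment; what a row does not reach only later rows make up. A row lasts 1/12 s, in which the tool goes at most 41.7 mm and 7.16 degrees, less where a joint would pass 70% of its speed; a pose out of reach is approached as far as the arm can. A call with a gripper value outside its range is refused whole. The fingers move at their own pace and stop on an object; "newtons" is the grip in N (left out, the last holds). Time passes only in rows, so rows that repeat a pose let the fingers close. It gives the time, the measured TCP pose, the force, the opening and the grip force at its end, in the units of the state.
- ctrl.get_state(): the state, without advancing time (a new reading comes with each control period).
- ctrl.read_camera(name): name is "side" or "top" or "wrist"; returns the picture (400x640x3 uint8, red, green, blue); there is no depth.
- ctrl.get_calibration(name): a dict with "fx", "fy", "cx", "cy" (pixels), "extrinsics" (4x4, takes a point from camera to world coordinates). Camera axes: x right, y up, looking along -z (the intrinsics and any distortion apply to the point x, -y, -z); pixel columns grow to the right and rows downward; lengths in mm; the calibration is good to about 2 mm. A picture is of the moment at which its call begins: read the wrist's pose just before it. get_calibration takes no time and is no camera call; for the wrist camera it gives the pose at the moment of the call.
- ctrl.job_done(): hands the job in; it is judged then, once.
The state is a dict: "clock": time; "joint_pos": joint angles; "qvel": joint speeds; "joint_efforts": joint torques, N m; "ee_pos": TCP position; "orientation": TCP orientation; "force": force on the tool from outside, world axes, zero at the start; "torque": the same for the moment, N m; "gripper_width": opening from 0.0 (shut) to 1.0 (fully open); "gripper_force": force on a finger pad.
Only numpy, scipy, OpenCV 4.12 (cv2) and the standard library are available. Lean on these libraries where they do the work, as an engineer would, in place of code of your own. Each camera call takes 0.05 s, during which the arm holds its last target. There are 200 camera calls.

## Working session

There is one attempt and no reset: what is moved stays moved. The work goes in short steps, Python scripts to look and compute and a tool call to move; the robot and the scene stay as the last step left them, time stands still between calls to the robot, and variables do not carry over. Pictures are saved under pics/ and viewed, at most 10 in all, crops included, and the job is handed in when it is done.

Besides the shell and the picture viewer there is one more tool, called after "Emit:" as name([rows], argument=value, ...), one row to a line, values as JSON. arm_command: Moves the arm, as the interface text tells. Its arguments: {"type":"object","properties":{"steps":{"type":"array","items":{"type":"object","properties":{"tx":{"type":"number"},"ty":{"type":"number"},"tz":{"type":"number"},"twist":{"type":"number"},"hand":{"type":"number"}}}},"newtons":{"type":"number"}},"required":["steps"]}

```bash
mkdir -p pics; ls; python3 - <<'E'
from plant import ctrl
import cv2,numpy as np
s=ctrl.get_state();print({k:np.round(v,2).tolist() for k,v in s.items()})
a=[]
for n in("side","top"):
    im=ctrl.read_camera(n);cv2.imwrite(f"pics/{n}0.png",im[...,::-1]);c=ctrl.get_calibration(n)
    print(n,{k:np.round(v,3).tolist() for k,v in c.items()})
E
```

```text
pics
{'clock': 0.0, 'joint_pos': [58.82, 7.52, 85.33, 0.0, 87.26, -4.89], 'qvel': [-0.02, 0.03, -0.03, 0.02, -0.01, -0.06], 'joint_efforts': [-0.0, -56.94, -50.06, -0.0, 0.01, 0.0], 'ee_pos': [265.43, 537.5, 230.23], 'orientation': [-179.9, -0.01, 153.71], 'force': [-1.07, 0.11, -0.04], 'torque': [0.02, 0.02, 0.02], 'gripper_force': 0.0, 'gripper_width': 1.0}
side {'fx': 364.68, 'fy': 364.68, 'cx': 318.62, 'cy': 192.425, 'extrinsics': [[-1.0, -0.001, -0.017, 487.306], [-0.015, -0.399, 0.917, 1155.602], [-0.007, 0.917, 0.399, 673.379], [0.0, 0.0, 0.0, 1.0]]}
top {'fx': 518.774, 'fy': 518.774, 'cx': 316.941, 'cy': 195.966, 'extrinsics': [[-0.243, 0.782, -0.574, -562.273], [-0.97, -0.197, 0.141, 236.244], [-0.003, 0.591, 0.807, 1687.879], [0.0, 0.0, 0.0, 1.0]]}
```

View pics/side0.png

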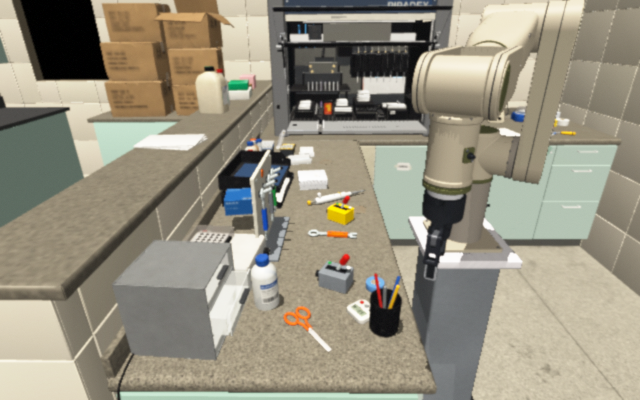

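View pics/top0.png

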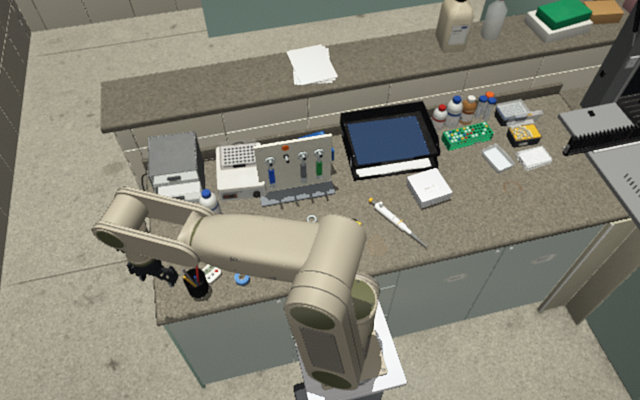

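The side view shows the lifter with its orange grip at about (332,234) and its eye at (310,233). The grey isolator is at (336,280) with a red lever, and its yellow look-alike is at (341,213); the grey one fits the description. The scissors at (300,320) also have orange parts, but they are not the tool. The top view shows the rack at (295,165), with the orange disc at (286,148) above the second peg from the left. Next is an enlarged crop to confirm.

```bash
cat > h.py <<'E'
from plant import ctrl
import cv2,numpy as np
def ray(c,u,v):
    E=np.array(c["extrinsics"]);d=E[:3,:3]@np.array([(u-c["cx"])/c["fx"],-(v-c["cy"])/c["fy"],-1]);return E[:3,3],d
def onz(c,u,v,z):
    o,d=ray(c,u,v);return o+d*(z-o[2])/d[2]
def proj(c,p):
    E=np.array(c["extrinsics"]);q=E[:3,:3].T@(np.array(p,float)-E[:3,3]);return np.array([c["cx"]-c["fx"]*q[0]/q[2],c["cy"]+c["fy"]*q[1]/q[2]])
def tri(cs,uvs):
    A=np.zeros((3,3));b=np.zeros(3)
    for c,(u,v) in zip(cs,uvs):
        o,d=ray(c,u,v);d=d/np.linalg.norm(d);M=np.eye(3)-np.outer(d,d);A+=M;b+=M@o
    return np.linalg.solve(A,b)
E
python3 - <<'E'
from h import *
a=cv2.imread("pics/side0.png")[150:300,225:375];b=cv2.imread("pics/top0.png")[125:225,245:345]
r=lambda x,s:cv2.resize(x,None,fx=s,fy=s,interpolation=cv2.INTER_CUBIC)
a=r(a,2.667);b=r(b,4)
cv2.imwrite("pics/crop0.png",np.hstack([a[:400,:400],b]))
c=ctrl.get_calibration("side");t=ctrl.get_calibration("top")
for n,u,v,z in[("eye",310,233,7),("claw",355,236,7),("knob",345,260,95),("boxbottom",336,290,0),("yellow",341,222,0)]:print(n,onz(c,u,v,z).round())
print("disc",onz(t,286,148,264),"eyetop",onz(t,312,219,7))
E
```

```text
eye [541.  -6.   7.]
claw [379.  15.   7.]
knob [431. 297.  95.]
boxbottom [455. 308.   0.]
yellow [ 424. -104.    0.]
disc [688.33477797  43.55789932 264.        ] eyetop [529.92841222 -12.74935146   7.        ]
```

View pics/crop0.png

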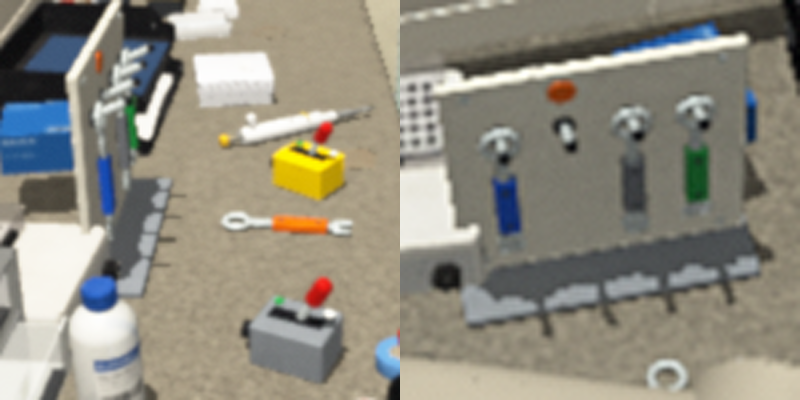

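The crop confirms the target. The orange-gripped lifter has its eye at side px (313,233). The grey isolator's green dot is on the side near the board, and its lever leans towards the robot. The disc is above the second peg, next to the blue tool.

```bash
cat >> h.py <<'E'
def rel(p,yaw,s=None):
    "world target TCP (mm), yaw deg -> tx,ty,tz,twist from measured pose"
    s=s or ctrl.get_state();y0=np.radians(s["orientation"][2]);d=np.array(p)-s["ee_pos"]
    return np.round([d[0]*np.cos(y0)+d[1]*np.sin(y0),d[0]*np.sin(y0)-d[1]*np.cos(y0),-d[2],-((yaw-s["orientation"][2]+180)%360-180)],1)
E
python3 - <<'E'
from h import *
c=ctrl.get_calibration("side");t=ctrl.get_calibration("top")
f=lambda x,y:(245+x/4,125+y/4)
g=lambda x,y:(225+x/2.667,150+y/2.667)
d=tri([c,t],[g(98,62),f(562,91)]);print("disc",d,proj(c,d),proj(t,d))
L=onz(t,*f(442,93),287);R=onz(t,*f(746,39),287);print("board top",L,R,np.linalg.norm(L-R))
l=onz(t,*f(468,322),12);r=onz(t,*f(758,272),12);print("base",l,r,np.linalg.norm(l-r))
for a,b in((L,R),(l,r)):print("yaw",np.degrees(np.arctan2((a-b)[1],(a-b)[0]))-90)
for n,(u,v),z in[("eye",g(235,222),7),("claw",g(352,227),7),("knob",g(320,288),100),("green",g(281,300),52),("white",g(330,314),52)]:print(n,onz(c,u,v,z))
print(rel([470,0,230],173))
for b in ([300,400,230],):print(rel(b,173))
E
```

```text
disc [ 760.42214504 -380.20500835   90.50685991] [264.17526966 175.27473992] [385.25707129 144.31722513]
board top [ 605.90509181 -194.90408603  287.        ] [ 600.82005375 -483.3358335   287.        ] 288.4765684801426
base [ 540.62051634 -218.710158     12.        ] [ 528.27107953 -519.07760225   12.        ] 300.6212070965653
yaw -1.0100172462961154
yaw -2.354357419274592
eye [529.77925484  -4.38979126   7.        ]
claw [371.1102764    8.71762509   7.        ]
knob [430.97382281 294.94032708 100.        ]
green [470.76902474 246.74337266  52.        ]
white [417.97328213 272.95241179  52.        ]
[-4.215e+02 -3.913e+02  4.000e-01 -1.930e+01]
[ -91.9 -108.     0.4  -19.3]
```

```bash
python3 - <<'E'
from h import *
c=ctrl.get_calibration("side");t=ctrl.get_calibration("top")
f=lambda x,y:(245+(x-400)/4,125+y/4)
g=lambda x,y:(225+x/2.667,150+y/2.667)
d=tri([c,t],[g(98,62),f(562,91)]);print("disc",d,proj(c,d)-g(98,62),proj(t,d)-f(562,91), onz(t,*f(562,91),263))
L=onz(t,*f(442,93),287);R=onz(t,*f(746,39),287);print("board top",L,R,np.linalg.norm(L-R))
l=onz(t,*f(468,322),12);r=onz(t,*f(758,272),12);print("base",l,r,np.linalg.norm(l-r))
for a,b in((L,R),(l,r)):print("yaw",np.degrees(np.arctan2((a-b)[1],(a-b)[0]))-90)
print("eye",onz(t,*f(667,376),7))
E
```

```text
disc [692.9285312   44.62273565 259.3893367 ] [-0.19467204 -0.16829938] [0.01773865 0.22655249] [690.84908667  44.94107376 263.        ]
board top [693.77973731 153.11172442 287.        ] [ 690.4801131  -128.42656196  287.        ] 281.55762148535365
base [637.17957843 164.43126713  12.        ] [ 626.49105736 -129.49825676   12.        ] 294.12379961175077
yaw -0.6714748767955996
yaw -2.0825992996229843
eye [530.16597006 -11.80634959   7.        ]
```

Emit:
arm_command([
  {"tx": -200, "ty": -185, "tz": 0, "twist": -7, "hand": 1},
  {"tx": -421, "ty": -391, "tz": 0, "twist": -19.3},
  {"tx": -421, "ty": -391, "tz": 0, "twist": -19.3},
  {"tx": -421, "ty": -391, "tz": 0, "twist": -19.3},
  {"tx": -421, "ty": -391, "tz": 0, "twist": -19.3},
  {"tx": -421, "ty": -391, "tz": 0, "twist": -19.3},
  {"tx": -421, "ty": -391, "tz": 0, "twist": -19.3},
  {"tx": -421, "ty": -391, "tz": 0, "twist": -19.3},
  {"tx": -421, "ty": -391, "tz": 0, "twist": -19.3},
  {"tx": -421, "ty": -391, "tz": 0, "twist": -19.3},
])

```text
validation failed for argument at $.st...
```

Emit:
arm_command([
  {"tx": -200, "ty": -185, "tz": 0, "twist": -7, "hand": 1},
  {"tx": -421, "ty": -391, "tz": 0, "twist": -19.3, "hand": 1},
  {"tx": -421, "ty": -391, "tz": 0, "twist": -19.3, "hand": 1},
  {"tx": -421, "ty": -391, "tz": 0, "twist": -19.3, "hand": 1},
  {"tx": -421, "ty": -391, "tz": 0, "twist": -19.3, "hand": 1},
  {"tx": -421, "ty": -391, "tz": 0, "twist": -19.3, "hand": 1},
  {"tx": -421, "ty": -391, "tz": 0, "twist": -19.3, "hand": 1},
  {"tx": -421, "ty": -391, "tz": 0, "twist": -19.3, "hand": 1},
  {"tx": -421, "ty": -391, "tz": 0, "twist": -19.3, "hand": 1},
  {"tx": -421, "ty": -391, "tz": 0, "twist": -19.3, "hand": 1},
], newtons=20)

```text
clock: 0.93
ee_pos: [413.5, 147.5, 231.1]
orientation: [180.0, -0.0, 173.0]
force: [1.2, -0.2, 0.0]
gripper_width: 1.001
gripper_force: 0.0
```

Emit:
arm_command([
  {"tx": -104, "ty": -141, "tz": 10, "twist": -1, "hand": 1},
  {"tx": -104, "ty": -141, "tz": 10, "twist": -1, "hand": 1},
  {"tx": -104, "ty": -141, "tz": 10, "twist": -1, "hand": 1},
  {"tx": -104, "ty": -141, "tz": 10, "twist": -1, "hand": 1},
  {"tx": -104, "ty": -141, "tz": 10, "twist": -1, "hand": 1},
  {"tx": -104, "ty": -141, "tz": 10, "twist": -1, "hand": 1},
  {"tx": -104, "ty": -141, "tz": 10, "twist": -1, "hand": 1},
])

```text
clock: 1.52
ee_pos: [499.2, -3.3, 220.7]
orientation: [180.0, -0.1, 173.9]
force: [0.3, 0.6, -0.3]
gripper_width: 1.002
gripper_force: 0.0
```

```bash
python3 - <<'E'
from h import *
c=ctrl.get_calibration("wrist");s=ctrl.get_state();im=ctrl.read_camera("wrist");cv2.imwrite("pics/w1.png",im[...,::-1])
print(s["ee_pos"],s["orientation"],np.array(c["extrinsics"]).round(2),c["fx"],c["cx"],c["cy"])
import json;json.dump({k:np.array(v).tolist() for k,v in c.items()},open("w1.json","w"))
E
```

```text
[499.18364574  -3.29397423 220.67808393] [ 1.79972774e+02 -9.46055043e-02  1.73915837e+02] [[ 1.1000e-01 -9.5000e-01 -2.9000e-01  4.2464e+02]
 [ 9.9000e-01  1.0000e-01  3.0000e-02  2.3500e+00]
 [ 0.0000e+00 -2.9000e-01  9.6000e-01  3.6242e+02]
 [ 0.0000e+00  0.0000e+00  0.0000e+00  1.0000e+00]] 292.9192177892595 318.77930403419197 196.10758273178743
```

View pics/w1.png

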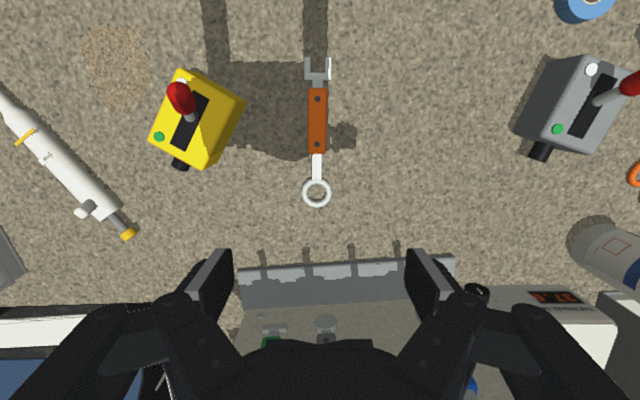

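The wrist view shows the eye at (316,192) and the claw at (317,57). The grey isolator has its white dot at (592,69), green dot at (557,129) and knob at (632,82). The front edge of the rack base runs from (238,268) to (456,257).

```bash
python3 - <<'E'
from h import *
import json
c=json.load(open("w1.json"));P=lambda u,v,z:onz(c,u,v,z).round(1)
e=P(316,192,7);k=P(317.5,58,7);print(e,k,np.linalg.norm(e-k),np.degrees(np.arctan2(*(e-k)[[1,0]])))
w=P(592,69,52);g=P(557,129,52);print("iso",w,g,(w+g)/2,np.degrees(np.arctan2(*(g-w)[[1,0]])),"knob",P(632,82,100))
l=P(456,257,12);r=P(238,268,12);print("base",l,r,np.linalg.norm(l-r),np.degrees(np.arctan2(*(l-r)[[1,0]]))-90)
print(rel([e[0],e[1],60],180+np.degrees(np.arctan2(*(e-k)[[1,0]]))))
E
```

```text
[527.8 -11.9   7. ] [374.1   6.7   7. ] 154.8213486570892 -6.900094158995147
iso [418.8 272.3  52. ] [473.7 245.8  52. ] [446.25 259.05  52.  ] -25.766408986497378 knob [433.6 265.6 100. ]
base [636.4 164.7  12. ] [ 621.6 -128.4   12. ] 293.4734229874999 -2.8906787333096986
[-29.6  -6.4 160.9   0.9]
```

Emit:
arm_command([
  {"tx": -29, "ty": -7, "tz": 100, "twist": 1, "hand": 0.3},
  {"tx": -29, "ty": -7, "tz": 200, "twist": 1, "hand": 0.3},
  {"tx": -29, "ty": -7, "tz": 200, "twist": 1, "hand": 0.3},
  {"tx": -29, "ty": -7, "tz": 200, "twist": 1, "hand": 0.3},
  {"tx": -29, "ty": -7, "tz": 200, "twist": 1, "hand": 0.3},
  {"tx": -29, "ty": -7, "tz": 200, "twist": 1, "hand": 0.3},
  {"tx": -29, "ty": -7, "tz": 215, "twist": 1, "hand": 0.3},
  {"tx": -29, "ty": -7, "tz": 221, "twist": 1, "hand": 0.3},
  {"tx": -29, "ty": -7, "tz": 221, "twist": 1, "hand": 0.3},
  {"tx": -29, "ty": -7, "tz": 221, "twist": 1, "hand": 0.3},
])

```text
clock: 2.4
ee_pos: [528.4, -12.4, 2.0]
orientation: [180.0, 0.1, 173.1]
force: [0.1, -0.7, 0.6]
gripper_width: 0.647
gripper_force: 0.0
```

```bash
python3 - <<'E'
from h import *
im=ctrl.read_camera("wrist");im2=ctrl.read_camera("side")
cv2.imwrite("pics/w2.png",np.vstack([cv2.resize(im[200:400,170:470],(600,400)),cv2.resize(im2[200:260,270:390],(600,200)[::1])])[...,::-1][:600])
E
```

```text
(no output)
```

View pics/w2.png

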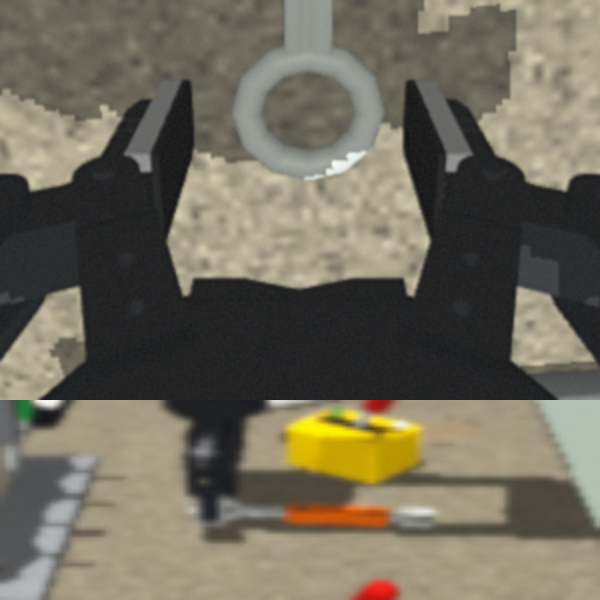

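The ring sits centred between the pads, so I'll close.

Emit:
arm_command([
  {"tx": 0, "ty": 0, "tz": 2, "twist": 0, "hand": -0.5},
  {"tx": 0, "ty": 0, "tz": 2, "twist": 0, "hand": -0.5},
  {"tx": 0, "ty": 0, "tz": 2, "twist": 0, "hand": -0.5},
  {"tx": 0, "ty": 0, "tz": 2, "twist": 0, "hand": -0.5},
  {"tx": 0, "ty": 0, "tz": 2, "twist": 0, "hand": -0.5},
  {"tx": 0, "ty": 0, "tz": 2, "twist": 0, "hand": -0.5},
], newtons=20)

```text
clock: 3.0
ee_pos: [528.4, -13.3, -1.2]
orientation: [-180.0, 0.1, 173.0]
force: [2.9, -0.1, 2.7]
gripper_width: 0.448
gripper_force: 21.3
```

Emit:
arm_command([
  {"tx": 0, "ty": 0, "tz": -10, "twist": 0, "hand": -0.5},
  {"tx": 0, "ty": 0, "tz": -20, "twist": 0, "hand": -0.5},
  {"tx": 5, "ty": 0, "tz": -35, "twist": 0, "hand": -0.5},
  {"tx": 10, "ty": 0, "tz": -50, "twist": 0, "hand": -0.5},
  {"tx": 10, "ty": 0, "tz": -60, "twist": 0, "hand": -0.5},
  {"tx": 10, "ty": 0, "tz": -60, "twist": 0, "hand": -0.5},
])

```text
clock: 3.5
ee_pos: [519.4, -12.1, 61.3]
orientation: [-180.0, 0.2, 173.0]
force: [0.1, 0.3, -0.8]
gripper_width: 0.446
gripper_force: 20.3
```

```bash
python3 - <<'E'
from h import *
im=ctrl.read_camera("wrist");im2=ctrl.read_camera("side")
cv2.imwrite("pics/w3.png",np.vstack([cv2.resize(im[100:400,95:545],(600,400)),cv2.resize(im2[190:260,270:480],(600,200))])[...,::-1])
E
```

```text
(no output)
```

View pics/w3.png

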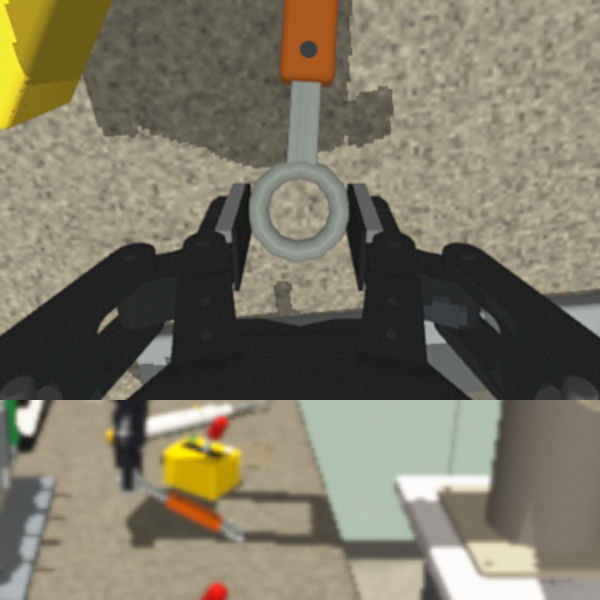

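The lifter pivots in the grip, with its claw still trailing down to the table. I'll keep lifting.

Emit:
arm_command([
  {"tx": 10, "ty": 0, "tz": -20, "twist": 0, "hand": -0.5},
  {"tx": 20, "ty": 0, "tz": -40, "twist": 0, "hand": -0.5},
  {"tx": 30, "ty": 0, "tz": -60, "twist": 0, "hand": -0.5},
  {"tx": 40, "ty": 0, "tz": -80, "twist": 0, "hand": -0.5},
  {"tx": 50, "ty": 0, "tz": -100, "twist": 0, "hand": -0.5},
  {"tx": 50, "ty": 0, "tz": -125, "twist": 0, "hand": -0.5},
  {"tx": 50, "ty": 0, "tz": -150, "twist": 0, "hand": -0.5},
  {"tx": 50, "ty": 0, "tz": -175, "twist": 0, "hand": -0.5},
  {"tx": 50, "ty": 0, "tz": -175, "twist": 0, "hand": -0.5},
  {"tx": 50, "ty": 0, "tz": -175, "twist": 0, "hand": -0.5},
])

```text
clock: 4.43
ee_pos: [468.9, -5.9, 233.8]
orientation: [-180.0, 0.1, 173.0]
force: [0.3, -0.3, -2.7]
gripper_width: 0.433
gripper_force: 20.3
```

```bash
python3 - <<'E'
from h import *
import json
c=ctrl.get_calibration("wrist");json.dump({k:np.array(v).tolist() for k,v in c.items()},open("w4.json","w"))
print(ctrl.get_state()["ee_pos"],ctrl.get_state()["orientation"])
im=ctrl.read_camera("wrist");im2=ctrl.read_camera("side")
cv2.imwrite("pics/w4_raw.png",im[...,::-1]);cv2.imwrite("pics/s4_raw.png",im2[...,::-1])
cv2.imwrite("pics/w4.png",np.hstack([im[40:400,100:540],cv2.resize(im2[140:260,250:370],(360,360))])[...,::-1])
E
```

```text
[468.91572629  -5.92133718 233.83096113] [-1.79999506e+02  9.82783737e-02  1.73011377e+02]
```

View pics/w4.png

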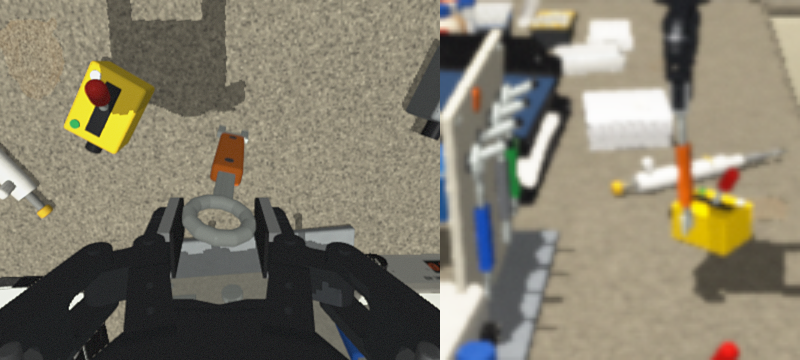

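```bash
python3 - <<'E'
from h import *
import json
c=json.load(open("w4.json"));s=ctrl.get_calibration("side");T=np.array([468.9,-5.9,233.8]);X=np.array([-.9925,.1219,0]);Y=np.array([.1219,.9925,0])
for dx in(-4,0,4):
  for h in(-5,5,15):
    p=T+X*dx+[0,0,h];print(dx,h,proj(c,p).round(),"top",proj(c,p+[0,0,16]).round(),"bot",proj(c,p-[0,0,16]).round(),"L",proj(c,p+Y*16).round(),proj(c,p-Y*16).round())
for u,v in((332.7,217.3),):
  o,d=ray(s,u,v)
  for y in(-5,-15,5):print("claw",o+d*(y-o[1])/d[1])
# grip centre orange in both views
for n,cc in(("w4_raw",c),("s4_raw",s)):
  im=cv2.imread(f"pics/{n}.png");hsv=cv2.cvtColor(im,cv2.COLOR_BGR2HSV);m=cv2.inRange(hsv,(5,150,80),(16,255,255))
  k,l,st,ce=cv2.connectedComponentsWithStats(m)
  for i in range(1,k):
    if st[i,4]>25:print(n,st[i],ce[i].round(1))
E
```

```text
-4 -5 [323. 253.] top [323. 269.] bot [322. 241.] L [351. 253.] [294. 253.]
-4 5 [323. 263.] top [323. 280.] bot [323. 248.] L [353. 263.] [293. 263.]
-4 15 [323. 273.] top [324. 293.] bot [323. 257.] L [356. 273.] [291. 273.]
0 -5 [323. 247.] top [323. 262.] bot [322. 235.] L [352. 247.] [294. 247.]
0 5 [323. 256.] top [324. 273.] bot [323. 242.] L [354. 256.] [292. 256.]
0 15 [323. 266.] top [324. 285.] bot [323. 250.] L [356. 266.] [291. 266.]
4 -5 [323. 240.] top [323. 255.] bot [322. 229.] L [352. 240.] [294. 240.]
4 5 [323. 249.] top [324. 265.] bot [323. 236.] L [354. 249.] [292. 249.]
4 15 [323. 259.] top [324. 277.] bot [323. 244.] L [356. 259.] [290. 259.]
claw [458.89879961  -5.          72.04210928]
claw [458.65403449 -15.          66.86086022]
claw [459.14356472   5.          77.22335834]
w4_raw [616 170  24  48 476] [629.8 193.8]
w4_raw [ 311  174   33   52 1080] [329.  197.2]
w4_raw [557 303  12   7  26] [562.  306.3]
s4_raw [329 188   6  21  81] [331.  198.6]
s4_raw [284 307  27  24 290] [298.5 317.6]
```

```bash
python3 - <<'E'
from h import *
import json
c=json.load(open("w4.json"));s=ctrl.get_calibration("side")
p=tri([c,s],[(329,197.2),(331,198.6)]);print(p,proj(c,p),proj(s,p))
im=cv2.imread("pics/w4_raw.png")[140:320,230:410]
im2=cv2.imread("pics/s4_raw.png")[140:230,230:380]
cv2.imwrite("pics/z4.png",np.vstack([np.hstack([cv2.resize(im,(400,400),interpolation=2),np.zeros((400,267,3),np.uint8)]),np.zeros((0,667,3),np.uint8)])[:, :400])
E
```

```text
[465.88932878   0.66697637 148.17725677] [329.01731881 196.74130509] [330.89886478 198.56391747]
```

View pics/z4.png

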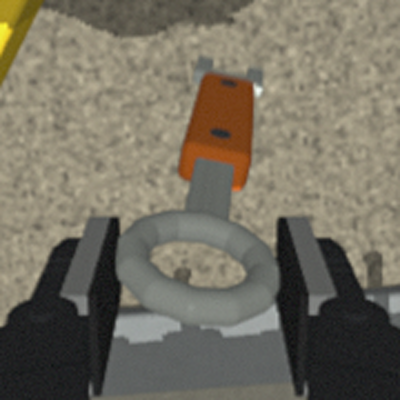

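The ring is held between the pads and the tool hangs nearly plumb, about 0.08 rad off. The ring is yawed roughly 13° against the pads, so I'll compensate with twist and move smoothly to a spot in front of the peg.

Emit:
arm_command([
  {"tx": -4, "ty": 2, "tz": 0, "twist": -1, "hand": -0.5},
  {"tx": -12, "ty": 7, "tz": 0, "twist": -2, "hand": -0.5},
  {"tx": -26, "ty": 15, "tz": 0, "twist": -4, "hand": -0.5},
  {"tx": -42, "ty": 24, "tz": 0, "twist": -7, "hand": -0.5},
  {"tx": -59, "ty": 34, "tz": 0, "twist": -10, "hand": -0.5},
  {"tx": -76, "ty": 43, "tz": 0, "twist": -13, "hand": -0.5},
  {"tx": -92, "ty": 52, "tz": 0, "twist": -15, "hand": -0.5},
  {"tx": -106, "ty": 60, "tz": 0, "twist": -17, "hand": -0.5},
  {"tx": -114, "ty": 65, "tz": 0, "twist": -18, "hand": -0.5},
  {"tx": -117, "ty": 67, "tz": 0, "twist": -18.5, "hand": -0.5},
])

```text
clock: 5.37
ee_pos: [593.5, 47.5, 231.4]
orientation: [180.0, -0.1, -168.3]
force: [0.2, 0.3, -1.8]
gripper_width: 0.433
gripper_force: 20.4
```

Emit:
arm_command([
  {"tx": 0, "ty": 0, "tz": 0, "twist": 0, "hand": -0.5},
  {"tx": 0, "ty": 0, "tz": 0, "twist": 0, "hand": -0.5},
  {"tx": 0, "ty": 0, "tz": 0, "twist": 0, "hand": -0.5},
  {"tx": 0, "ty": 0, "tz": 0, "twist": 0, "hand": -0.5},
  {"tx": 0, "ty": 0, "tz": 0, "twist": 0, "hand": -0.5},
  {"tx": 0, "ty": 0, "tz": 0, "twist": 0, "hand": -0.5},
])

```text
clock: 5.87
ee_pos: [592.3, 46.2, 233.6]
orientation: [-180.0, 0.0, -168.5]
force: [0.0, 0.4, -2.6]
gripper_width: 0.432
gripper_force: 20.4
```

```bash
python3 - <<'E'
from h import *
import json
c=ctrl.get_calibration("wrist");json.dump({k:np.array(v).tolist() for k,v in c.items()},open("w5.json","w"))
s=ctrl.get_state();print(s["ee_pos"],s["orientation"])
im=ctrl.read_camera("wrist")[...,::-1];im2=ctrl.read_camera("side")[...,::-1]
cv2.imwrite("pics/w5_raw.png",im);cv2.imwrite("pics/s5_raw.png",im2)
a=cv2.resize(im[190:370,210:430],None,fx=2.2,fy=2.2,interpolation=2)[:390,:480];b=cv2.resize(im2[140:238,240:320],(320,392),interpolation=2)[:390]
cv2.imwrite("pics/w5.png",np.hstack([a,b]))
E
```

```text
[592.28777062  46.23807788 233.56564119] [-1.79994017e+02  2.19327238e-02 -1.68508637e+02]
```

View pics/w5.png

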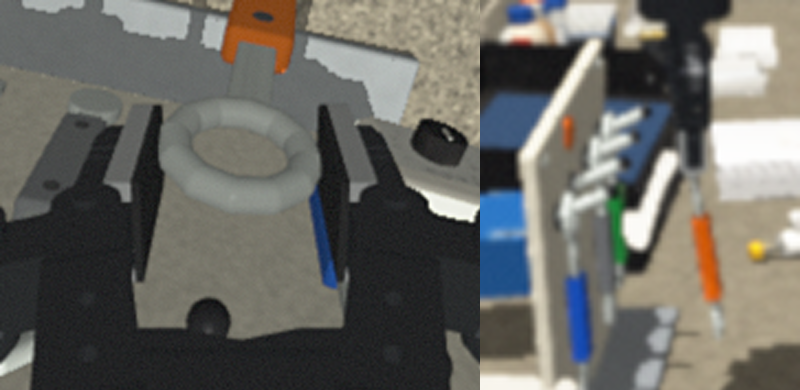

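The black ball tip of the empty peg is at raw px (304.5,334.5) and the ring centre at (319,260.5). The ring's slope matches the rack edge. In the side view the tool hangs with its claw leaning about 8° towards the robot.

```bash
python3 - <<'E'
from h import *
import json
c=json.load(open("w5.json"));t=ctrl.get_calibration("top");s=ctrl.get_calibration("side")
for z in(230,236,242):print("ball",z,onz(c,304.5,334.5,z).round(1))
for z in(230,236,242):print("eye",z,onz(c,319,260.5,z).round(1))
f=lambda x,y:(245+(x-400)/4,125+y/4)
print("ball top view",onz(t,*f(572,146),236))
for n,y in(("side empty ball?",46),):
  pass
y=np.radians(-168.5);print("toolx",np.cos(y),np.sin(y),"tooly",np.sin(y),-np.cos(y))
# side: grip centre & claw
im=cv2.imread("pics/s5_raw.png");hsv=cv2.cvtColor(im,cv2.COLOR_BGR2HSV);m=cv2.inRange(hsv,(5,150,80),(16,255,255))
m[:, :285]=0;m[230:]=0;ce=np.argwhere(m).mean(0)[::-1]
g=ce;print(g)
o,d=ray(s,*g)
for yy in(45,50,55):print("grip",(o+d*(yy-o[1])/d[1]).round(1))
o,d=ray(s,240+(717-480)/4,140+335/4)
for yy in(45,50,55):print("claw",(o+d*(yy-o[1])/d[1]).round(1))
E
```

```text
ball 230 [650.8  46.9 230. ]
ball 236 [645.3  46.2 236. ]
ball 242 [639.9  45.4 242. ]
eye 230 [599.5  45.5 230. ]
eye 236 [596.1  44.8 236. ]
eye 242 [592.8  44.1 242. ]
ball top view [647.07425708  46.34177167 236.        ]
toolx -0.9799247046208296 -0.19936793441719725 tooly -0.19936793441719725 0.9799247046208296
[331.38502674 155.68983957]
grip [466.1  45.  318.1]
grip [466.2  50.  319.7]
grip [466.3  55.  321.3]
claw [575.4  45.   72.9]
claw [575.   50.   75.6]
claw [574.6  55.   78.3]
```

Emit:
arm_command([
  {"tx": 0, "ty": 0, "tz": -3, "twist": 0, "hand": -0.5},
  {"tx": -3, "ty": -0.5, "tz": -7, "twist": 0, "hand": -0.5},
  {"tx": -9, "ty": -1.5, "tz": -7, "twist": 0, "hand": -0.5},
  {"tx": -17, "ty": -3, "tz": -7, "twist": 0, "hand": -0.5},
  {"tx": -25, "ty": -4.5, "tz": -7, "twist": 0, "hand": -0.5},
  {"tx": -30, "ty": -5.5, "tz": -7, "twist": 0, "hand": -0.5},
  {"tx": -30, "ty": -5.5, "tz": -7, "twist": 0, "hand": -0.5},
  {"tx": -30, "ty": -5.5, "tz": -7, "twist": 0, "hand": -0.5},
])

```text
clock: 6.63
ee_pos: [623.2, 47.0, 239.7]
orientation: [180.0, -0.1, -168.5]
force: [0.6, -0.2, -2.0]
gripper_width: 0.438
gripper_force: 20.4
```

```bash
python3 - <<'E'
from h import *
import json
c=ctrl.get_calibration("wrist");json.dump({k:np.array(v).tolist() for k,v in c.items()},open("w6.json","w"))
s=ctrl.get_state();print(s["ee_pos"],s["orientation"],s["force"])
im=ctrl.read_camera("wrist")[...,::-1];im2=ctrl.read_camera("side")[...,::-1]
cv2.imwrite("pics/w6_raw.png",im);cv2.imwrite("pics/s6_raw.png",im2)
a=cv2.resize(im[190:370,210:430],None,fx=2.2,fy=2.2,interpolation=2)[:390,:480];b=cv2.resize(im2[140:238,240:320],(320,392),interpolation=2)[:390]
cv2.imwrite("pics/w6.png",np.hstack([a,b]))
E
```

```text
[623.16221414  47.02012451 239.72924521] [ 1.79988650e+02 -5.30414074e-02 -1.68488958e+02] [ 0.63073007 -0.15966115 -1.98408152]
```

View pics/w6.png

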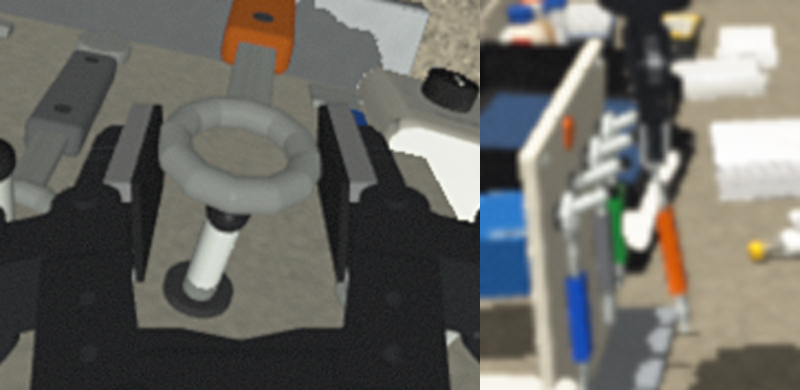

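The ring at raw (319,259.5) is just in front of the ball at (313.6,286), and the peg points through it. Let me check the offset.

```bash
python3 - <<'E'
from h import *
import json
c=json.load(open("w6.json"))
for z in(230,236,240):print(z,"ball",onz(c,313.6,286.4,z).round(1),"eye",onz(c,319,259.5,z).round(1), "pegbase",onz(c,210+200/2.2,190+287/2.2,216))
print(ctrl.get_state()["clock"])
E
```

```text
230 ball [651.4  47.3 230. ] eye [633.1  46.9 230. ] pegbase [688.85659542  45.66700786 216.        ]
236 ball [647.4  46.6 236. ] eye [629.8  46.2 236. ] pegbase [688.85659542  45.66700786 216.        ]
240 ball [644.7  46.1 240. ] eye [627.6  45.7 240. ] pegbase [688.85659542  45.66700786 216.        ]
6.7333
```

Emit:
arm_command([
  {"tx": -5, "ty": -1, "tz": 0, "twist": 0, "hand": -0.5},
  {"tx": -10, "ty": -2, "tz": 0, "twist": 0, "hand": -0.5},
  {"tx": -16, "ty": -3.2, "tz": 0, "twist": 0, "hand": -0.5},
  {"tx": -21, "ty": -4.2, "tz": 1, "twist": 0, "hand": -0.5},
  {"tx": -26, "ty": -5.3, "tz": 3, "twist": 0, "hand": -0.5},
  {"tx": -30, "ty": -6.3, "tz": 5, "twist": 0, "hand": -0.5},
  {"tx": -32, "ty": -6.8, "tz": 6, "twist": 0, "hand": -0.5},
  {"tx": -32, "ty": -6.8, "tz": 6, "twist": 0, "hand": -0.5},
])

```text
clock: 7.4
ee_pos: [656.0, 47.2, 233.4]
orientation: [179.9, -0.0, -168.5]
force: [-0.2, 9.6, -2.7]
gripper_width: 0.356
gripper_force: 4.5
```

Emit:
arm_command([
  {"tx": 0, "ty": 0, "tz": 0, "twist": 0, "hand": -0.2},
  {"tx": 0, "ty": 0, "tz": 0, "twist": 0, "hand": 0.0},
  {"tx": 0, "ty": 0, "tz": 0, "twist": 0, "hand": 0.0},
])

```text
clock: 7.65
ee_pos: [656.1, 46.5, 235.4]
orientation: [-180.0, 0.1, -168.5]
force: [0.2, -0.5, 0.3]
gripper_width: 0.498
gripper_force: 0.0
```

```bash
python3 - <<'E'
from h import *
s=ctrl.get_state();print(s["ee_pos"],s["force"])
for n in("wrist","side","top"):
  cc=ctrl.get_calibration(n);im=ctrl.read_camera(n)[...,::-1];cv2.imwrite(f"pics/{n}7_raw.png",im)
  m=cv2.inRange(cv2.cvtColor(im,cv2.COLOR_BGR2HSV),(5,150,80),(16,255,255));k,l,st,ce=cv2.connectedComponentsWithStats(m)
  for i in range(1,k):
    if st[i,4]>15:print(n,st[i],ce[i].round(1))
  for nm,p in(("grip home",(679,45,126)),("disc",(690,45,262)),("grip at -17",(662,45.7,134))):print(n,nm,proj(cc,p).round(1))
E
```

```text
[656.13681442  46.54506092 235.39367876] [ 0.15256837 -0.51935461  0.25139261]
wrist [ 596  121   44   56 1156] [618.8 148.2]
wrist [309 177  30  43 629] [325.3 196.1]
wrist [279 318  54  26 978] [305.5 331.3]
wrist grip home [314.7 216.6]
wrist disc [306.4 339.7]
wrist grip at -17 [319.1 202.3]
side [324 102   8  13  76] [327.4 108. ]
side [539 122  15   5  17] [546.5 124.2]
side [272 196   8  21 133] [275.1 206.2]
side [284 307  27  24 289] [298.5 317.6]
side grip home [268.4 209.9]
side disc [262.4 172.4]
side grip at -17 [273.2 207.9]
top [486  92   8   6  36] [489.2  94.1]
top [463 101  13  10  83] [468.9 105.9]
top [190 228  20  19 135] [199.1 237.5]
top grip home [288.  173.7]
top disc [285.5 148.1]
top grip at -17 [288.6 175.8]
```

Emit:
arm_command([
  {"tx": 0, "ty": 0, "tz": -8, "twist": 0, "hand": 0.0},
  {"tx": 0, "ty": 0, "tz": -20, "twist": 0, "hand": 0.0},
  {"tx": 0, "ty": 0, "tz": -40, "twist": 0, "hand": 0.0},
  {"tx": 10, "ty": 2, "tz": -45, "twist": 5, "hand": -0.3},
  {"tx": 22, "ty": 4.7, "tz": -45, "twist": 10, "hand": -0.55},
  {"tx": 22, "ty": 4.7, "tz": -45, "twist": 14, "hand": -0.55},
  {"tx": 22, "ty": 4.7, "tz": -45, "twist": 14, "hand": -0.55},
])

```text
clock: 8.38
ee_pos: [633.4, 47.0, 281.6]
orientation: [180.0, 0.1, 177.3]
force: [0.1, -0.6, -0.0]
gripper_width: 0.225
gripper_force: 0.0
```

```bash
cat > look.py <<'E'
from h import *
import sys
s=ctrl.get_state();print(s["ee_pos"],s["orientation"],s["force"])
uv={};cs={}
for n in("wrist","side"):
  cs[n]=ctrl.get_calibration(n);im=ctrl.read_camera(n)[...,::-1];cv2.imwrite(f"pics/{n}{sys.argv[1]}_raw.png",im)
  m=cv2.inRange(cv2.cvtColor(im,cv2.COLOR_BGR2HSV),(5,150,80),(16,255,255));k,l,st,ce=cv2.connectedComponentsWithStats(m)
  for i in range(1,k):
    if st[i,4]>15:print(n,st[i],ce[i].round(1))
  g=proj(cs[n],(672,46,130));i=1+np.argmin(np.hypot(*(ce[1:]-g).T)+200*(st[1:,4]<60));uv[n]=ce[i]
p=tri(list(cs.values()),list(uv.values()));print("grip",p.round(1),[ (proj(cs[n],p)-uv[n]).round(1) for n in cs])
E
python3 look.py 8
```

```text
[633.37263126  46.98230656 281.5832391 ] [1.79997734e+02 1.49194179e-01 1.77326189e+02] [ 0.05039483 -0.61994822 -0.04186225]
wrist [ 564   57   71   61 1369] [596.1  85.9]
wrist [305 189  24  36 561] [316.9 205.1]
wrist [303 301  41  30 959] [323.  315.5]
side [324 102   8  13  78] [327.4 107.9]
side [539 122  15   5  17] [546.1 124.2]
side [272 197   7  20  97] [275.  206.2]
side [284 307  27  24 287] [298.6 317.6]
grip [656.2  41.8 138.6] [array([-0. , -0.1]), array([-0., -0.])]
```

Emit:
arm_command([
  {"tx": 0, "ty": 0, "tz": 20, "twist": 0, "hand": -0.55},
  {"tx": 0, "ty": 0, "tz": 40, "twist": 0, "hand": -0.55},
  {"tx": 0, "ty": 0, "tz": 55, "twist": 0, "hand": -0.55},
  {"tx": 0, "ty": 0, "tz": 61, "twist": 0, "hand": -0.55},
  {"tx": 0, "ty": 0, "tz": 61, "twist": 0, "hand": -0.55},
])

```text
clock: 8.9
ee_pos: [632.2, 47.0, 216.2]
orientation: [-180.0, -0.2, 177.6]
force: [-0.7, 0.2, 0.6]
gripper_width: 0.224
gripper_force: 0.0
```

Emit:
arm_command([
  {"tx": -3, "ty": 0, "tz": 0, "twist": 0, "hand": -0.55},
  {"tx": -6, "ty": 0, "tz": 0, "twist": 0, "hand": -0.55},
  {"tx": -9, "ty": 0, "tz": 0, "twist": 0, "hand": -0.55},
  {"tx": -12, "ty": 0, "tz": 0, "twist": 0, "hand": -0.55},
  {"tx": -15, "ty": 0, "tz": 0, "twist": 0, "hand": -0.55},
  {"tx": -18, "ty": 0, "tz": 0, "twist": 0, "hand": -0.55},
  {"tx": -20, "ty": 0, "tz": 0, "twist": 0, "hand": -0.55},
])

```text
clock: 9.48
ee_pos: [653.6, 46.1, 218.4]
orientation: [180.0, 0.0, 177.5]
force: [0.6, 0.4, -0.4]
gripper_width: 0.228
gripper_force: 0.1
```

```bash
python3 look.py 9|tail -1
```

```text
grip [672.6  50.8 131.1] [array([0. , 0.5]), array([0.1, 0. ])]
```

Emit:
arm_command([
  {"tx": -1.5, "ty": 0, "tz": -1, "twist": 0, "hand": -0.55},
  {"tx": -3, "ty": 0, "tz": -1, "twist": 0, "hand": -0.55},
  {"tx": -4.5, "ty": 0, "tz": -1, "twist": 0, "hand": -0.55},
  {"tx": -6, "ty": 0, "tz": -1, "twist": 0, "hand": -0.55},
  {"tx": -6, "ty": 0, "tz": -1, "twist": 0, "hand": -0.55},
  {"tx": -6, "ty": 0, "tz": -1, "twist": 0, "hand": -0.55},
])

```text
clock: 10.08
ee_pos: [659.2, 45.8, 219.3]
orientation: [-180.0, 0.0, 177.5]
force: [0.1, -0.0, 0.6]
gripper_width: 0.224
gripper_force: 0.0
```

```bash
python3 look.py 10|tail -1
```

```text
grip [677.8  49.3 131.4] [array([0. , 1.4]), array([0.3, 0.1])]
```

Emit:
arm_command([
  {"tx": -1, "ty": 0, "tz": 0, "twist": 0, "hand": -0.55},
  {"tx": -2, "ty": 0, "tz": 0, "twist": 0, "hand": -0.55},
  {"tx": -3, "ty": 0, "tz": 0, "twist": 0, "hand": -0.55},
  {"tx": -3, "ty": 0, "tz": 0, "twist": 0, "hand": -0.55},
  {"tx": -3, "ty": 0, "tz": 0, "twist": 0, "hand": -0.55},
])

```text
clock: 10.6
ee_pos: [662.3, 45.7, 219.3]
orientation: [180.0, 0.0, 177.5]
force: [0.1, 0.6, 0.8]
gripper_width: 0.22
gripper_force: 0.0
```

Emit:
arm_command([
  {"tx": -1, "ty": 0, "tz": 0, "twist": 0, "hand": -0.55},
  {"tx": -2, "ty": 0, "tz": 0, "twist": 0, "hand": -0.55},
  {"tx": -3, "ty": 0, "tz": 0, "twist": 0, "hand": -0.55},
  {"tx": -3, "ty": 0, "tz": 0, "twist": 0, "hand": -0.55},
  {"tx": -3, "ty": 0, "tz": 0, "twist": 0, "hand": -0.55},
])

```text
clock: 11.02
ee_pos: [665.2, 45.6, 219.3]
orientation: [-180.0, 0.0, 177.5]
force: [-0.3, -0.0, -0.0]
gripper_width: 0.224
gripper_force: 0.0
```

```bash
python3 look.py 11|tail -1
```

```text
grip [677.3  42.7 124. ] [array([0.1, 1.7]), array([0.4, 0.1])]
```

Emit:
arm_command([
  {"tx": -1, "ty": 0, "tz": 0, "twist": 0, "hand": -0.55},
  {"tx": -2, "ty": 0, "tz": 0, "twist": 0, "hand": -0.55},
  {"tx": -2, "ty": 0, "tz": 0, "twist": 0, "hand": -0.55},
  {"tx": -2, "ty": 0, "tz": 0, "twist": 0, "hand": -0.55},
])

```text
clock: 11.45
ee_pos: [667.2, 45.5, 219.3]
orientation: [-180.0, 0.0, 177.5]
force: [0.1, -0.1, -0.7]
gripper_width: 0.223
gripper_force: 0.0
```

Emit:
arm_command([
  {"tx": -1, "ty": 0, "tz": 0, "twist": 0, "hand": -0.55},
  {"tx": -2, "ty": 0, "tz": 0, "twist": 0, "hand": -0.55},
  {"tx": -2, "ty": 0, "tz": 0, "twist": 0, "hand": -0.55},
  {"tx": -2, "ty": 0, "tz": 0, "twist": 0, "hand": -0.55},
])

```text
clock: 11.78
ee_pos: [669.2, 45.4, 219.3]
orientation: [180.0, 0.0, 177.5]
force: [-0.5, 0.4, 0.6]
gripper_width: 0.222
gripper_force: 0.0
```

```bash
python3 look.py 12|tail -1
```

```text
grip [ 693.6   66.  -261.5] [array([  9.6, -54.2]), array([-28.4, -12.9])]
```

Emit:
arm_command([
  {"tx": -1, "ty": 0, "tz": 0, "twist": 0, "hand": -0.55},
  {"tx": -2, "ty": 0, "tz": 0, "twist": 0, "hand": -0.55},
  {"tx": -2, "ty": 0, "tz": 0, "twist": 0, "hand": -0.55},
  {"tx": -2, "ty": 0, "tz": 0, "twist": 0, "hand": -0.55},
])

```text
clock: 12.22
ee_pos: [671.2, 45.3, 219.3]
orientation: [-180.0, 0.0, 177.5]
force: [-1.2, 0.3, -0.3]
gripper_width: 0.227
gripper_force: 0.0
```

```bash
python3 look.py 13; python3 -c "
from h import *
for n in('side','wrist'):
  c=ctrl.get_calibration(n);print(n,[proj(c,(679,45.5,z)).round(1).tolist() for z in(214,164,126,89,57)], proj(c,(672,45.5,126)))"
```

```text
[671.21994541  45.3008811  219.27855817] [-1.79998581e+02  3.54435577e-03  1.77511721e+02] [-1.17370899  0.32439168 -0.33026842]
wrist [617  25  23  37 395] [627.9  46.7]
wrist [629  62  11  27 193] [635.   76.7]
wrist [309 193  26  44 470] [319.3 206.3]
wrist [334 224   3  13  24] [335.4 229.9]
wrist [ 295  317   53   27 1134] [322.3 330.3]
side [324 102   8  13  78] [327.4 108.1]
side [539 122  15   5  16] [546.4 124.2]
side [265 201   5  20  48] [267.3 209.8]
side [284 307  27  24 288] [298.5 317.6]
grip [ 693.6   63.4 -265.3] [array([  9.3, -53.7]), array([-28.3, -12.6])]
side [[266.7, 186.1], [267.6, 199.8], [268.3, 210.0], [269.0, 219.7], [269.6, 227.8]] [270.38589392 209.9911941 ]
wrist [[323.7, 259.5], [322.5, 224.9], [322.0, 207.5], [321.5, 194.8], [321.3, 186.1]] [321.61821191 199.63306827]
```

Emit:
arm_command([
  {"tx": -1, "ty": 0, "tz": 0, "twist": 0, "hand": -0.55},
  {"tx": -1.5, "ty": 0, "tz": 0, "twist": 0, "hand": -0.55},
  {"tx": -1.5, "ty": 0, "tz": 0, "twist": 0, "hand": -0.55},
])

```text
clock: 12.57
ee_pos: [672.6, 45.2, 219.2]
orientation: [-180.0, -0.0, 177.5]
force: [0.3, 0.0, -0.7]
gripper_width: 0.224
gripper_force: 0.1
```

Emit:
arm_command([
  {"tx": -1, "ty": 0, "tz": 0, "twist": 0, "hand": -0.55},
  {"tx": -1.5, "ty": 0, "tz": 0, "twist": 0, "hand": -0.55},
  {"tx": -1.5, "ty": 0, "tz": 0, "twist": 0, "hand": -0.55},
])

```text
clock: 12.82
ee_pos: [673.1, 45.3, 219.2]
orientation: [-180.0, -0.1, 177.5]
force: [-6.9, -0.6, 2.4]
gripper_width: 0.225
gripper_force: 3.3
```

I feel the board at -6.9 N, so I'll back off straight out and then go up.

Emit:
arm_command([
  {"tx": 2, "ty": 0, "tz": 0, "twist": 0, "hand": -0.55},
  {"tx": 10, "ty": 0, "tz": 0, "twist": 0, "hand": -0.55},
  {"tx": 30, "ty": 0, "tz": 0, "twist": 0, "hand": -0.55},
  {"tx": 55, "ty": 0, "tz": 0, "twist": 0, "hand": -0.55},
  {"tx": 80, "ty": 0, "tz": -10, "twist": 0, "hand": -0.55},
  {"tx": 110, "ty": 0, "tz": -20, "twist": 0, "hand": -0.55},
  {"tx": 110, "ty": 0, "tz": -20, "twist": 0, "hand": -0.55},
  {"tx": 110, "ty": 0, "tz": -20, "twist": 0, "hand": -0.55},
])

```text
clock: 13.48
ee_pos: [564.1, 50.1, 240.7]
orientation: [180.0, 0.2, 177.5]
force: [0.2, -0.0, 0.8]
gripper_width: 0.224
gripper_force: 0.0
```

```bash
python3 look.py 14; python3 - <<'E'
from h import *
c=ctrl.get_calibration("side");w=ctrl.get_calibration("wrist")
im=cv2.imread("pics/wrist14_raw.png");print("home eye/grip wrist",proj(w,(679,45.5,214)),proj(w,(672,45.5,126)),proj(c,(672,45.5,126)))
m=cv2.inRange(cv2.cvtColor(im,cv2.COLOR_BGR2HSV),(5,150,60),(16,255,255))
# isolator knob red
for n,q in(("side",c),("wrist",w)):
  im=cv2.imread(f"pics/{n}14_raw.png");h=cv2.cvtColor(im,cv2.COLOR_BGR2HSV);m=cv2.inRange(h,(0,170,90),(4,255,255))|cv2.inRange(h,(174,170,90),(180,255,255))
  k,l,st,ce=cv2.connectedComponentsWithStats(m)
  for i in range(1,k):
    if st[i,4]>20:print(n,"red",st[i],ce[i].round(1),onz(q,*ce[i],95).round(1))
E
```

```text
[564.0893842   50.10364326 240.68016791] [1.79992080e+02 1.70887699e-01 1.77526045e+02] [ 0.16555852 -0.04925616  0.83649537]
wrist [ 576  118   64   58 1404] [607.2 144.7]
wrist [ 311  275   23   57 1013] [321.5 302.4]
side [324 102   8  13  77] [327.4 107.9]
side [539 122  15   5  16] [546.4 124.2]
side [265 201   5  21  51] [267.5 210.5]
side [284 307  27  24 290] [298.5 317.5]
grip [ 692.4  113.1 -125.7] [array([ 35.2, -84.8]), array([-32.2, -34.5])]
home eye/grip wrist [322.58134729 374.0542332 ] [321.18980922 292.80236128] [270.38589392 209.9911941 ]
side red [343 196   6   7  28] [345.8 199.2] [ 407.1 -110.2   95. ]
side red [340 254   9  11  62] [344.1 259.1] [433.2 292.9  95. ]
side red [375 274   7  34  90] [378.5 293.1] [356.9 438.6  95. ]
wrist red [104   0  34  34 701] [120.9  14.9] [ 408.5 -115.2   95. ]
wrist red [ 562    4   50   41 1023] [586.9  24.1] [433.1 285.7  95. ]
```

```bash
python3 - <<'E'
from h import *
c=ctrl.get_calibration("side");w=ctrl.get_calibration("wrist")
p=tri([c,w],[(267.5,210.5),(321.5,302.4)]);print("grip",p,proj(c,p),proj(w,p))
p=tri([c,w],[(344.1,259.1),(586.9,24.1)]);print("lever",p,proj(c,p),proj(w,p))
im=cv2.imread("pics/wrist14_raw.png");h=cv2.cvtColor(im,cv2.COLOR_BGR2HSV)
m=cv2.inRange(h,(55,100,60),(75,255,255));k,l,st,ce=cv2.connectedComponentsWithStats(m)
for i in range(1,k):
  if st[i,4]>8:print("green",st[i],ce[i].round(1),onz(w,*ce[i],52).round(1))
a=im[0:130,440:640]
print(ctrl.get_state()["clock"])
E
```

```text
grip [682.86315133  45.5258896  124.90472836] [267.21639041 210.28339408] [321.64211394 301.1625425 ]
lever [432.72806292 288.30039642  91.90581898] [344.17819668 259.08763165] [586.81891787  24.39320199]
green [101  57  10  10  80] [105.4  61.8] [ 437.6 -166.4   52. ]
green [498  76  11  11  93] [502.7  80.9] [474.1 244.8  52. ]
green [193 276  29  19 176] [206.5 282.1] [ 702.2 -103.8   52. ]
13.5833
```

The lifter's grip is at (683,45.5,125), so it hangs at home. The lever axis centre comes out at about (455,277.5), with box x towards -25.8°. Next I move to the white-dot side with the fingers shut.

Emit:
arm_command([
  {"tx": 20, "ty": 20, "tz": -10, "twist": 2, "hand": -1},
  {"tx": 60, "ty": 60, "tz": -10, "twist": 7, "hand": -1},
  {"tx": 178, "ty": 248, "tz": -10, "twist": 23.3, "hand": -1},
  {"tx": 178, "ty": 248, "tz": -10, "twist": 23.3, "hand": -1},
  {"tx": 178, "ty": 248, "tz": -10, "twist": 23.3, "hand": -1},
  {"tx": 178, "ty": 248, "tz": -10, "twist": 23.3, "hand": -1},
  {"tx": 178, "ty": 248, "tz": -10, "twist": 23.3, "hand": -1},
  {"tx": 178, "ty": 248, "tz": -10, "twist": 23.3, "hand": -1},
  {"tx": 178, "ty": 248, "tz": -10, "twist": 23.3, "hand": -1},
  {"tx": 178, "ty": 248, "tz": -10, "twist": 23.3, "hand": -1},
])

```text
clock: 14.42
ee_pos: [396.7, 307.3, 248.8]
orientation: [-180.0, -0.0, 154.4]
force: [-0.2, -0.3, 0.1]
gripper_width: 0.004
gripper_force: 0.0
```

```bash
python3 - <<'E'
from h import *
s=ctrl.get_state();print(s["ee_pos"],s["orientation"],s["clock"])
C=np.array([455.2,277.5]);u=np.array([.9,-.435]);print(rel([*(C-65*u),78],154.2))
c=ctrl.get_calibration("side");w=ctrl.get_calibration("wrist");uv=[]
for n,q in(("side",c),("wrist",w)):
  im=ctrl.read_camera(n)[...,::-1];h=cv2.cvtColor(im,cv2.COLOR_BGR2HSV);m=cv2.inRange(h,(0,170,90),(4,255,255))|cv2.inRange(h,(174,170,90),(180,255,255))
  k,l,st,ce=cv2.connectedComponentsWithStats(m);g=proj(q,(432.7,288.3,92))
  for i in range(1,k):
    if st[i,4]>20:print(n,st[i],ce[i].round(1),g.round(1))
print("tape",onz(c,375,284,15))
E
```

```text
[396.70066482 307.33556972 248.84521266] [-1.79973904e+02 -1.66736728e-02  1.54435996e+02] 14.4167
[ -0.7  -1.4 170.8   0.2]
side [343 196   7   7  30] [346.  199.1] [344.2 259.1]
side [340 254   9  11  62] [344.1 259.1] [344.2 259.1]
side [374 273   8  35 101] [378.2 291.3] [344.2 259.1]
wrist [407  71  39  31 273] [429.6  87.8] [319.  215.9]
wrist [364 132   8   8  51] [367.6 135.5] [319.  215.9]
wrist [311 205  17  20 264] [318.6 214.1] [319.  215.9]
wrist [  0 324  32  15 281] [ 11.3 331.2] [319.  215.9]
tape [343.44223948 299.34298278  15.        ]
```

Emit:
arm_command([
  {"tx": 0, "ty": -1, "tz": 40, "twist": 0, "hand": -1},
  {"tx": 0, "ty": -1, "tz": 80, "twist": 0, "hand": -1},
  {"tx": 0, "ty": -1, "tz": 120, "twist": 0, "hand": -1},
  {"tx": 0, "ty": -1, "tz": 150, "twist": 0, "hand": -1},
  {"tx": 0, "ty": -1, "tz": 168, "twist": 0, "hand": -1},
  {"tx": 0, "ty": -1, "tz": 168, "twist": 0, "hand": -1},
  {"tx": 0, "ty": -1, "tz": 168, "twist": 0, "hand": -1},
])

```text
clock: 15.1
ee_pos: [396.9, 303.0, 80.5]
orientation: [-179.9, -0.1, 154.1]
force: [-0.1, 0.4, 0.4]
gripper_width: 0.002
gripper_force: 0.0
```

Emit:
arm_command([
  {"tx": -8, "ty": 0, "tz": 0, "twist": 0, "hand": -1},
  {"tx": -16, "ty": 0, "tz": 0, "twist": 0, "hand": -1},
  {"tx": -24, "ty": 0, "tz": 0, "twist": 0, "hand": -1},
  {"tx": -32, "ty": 0, "tz": 0, "twist": 0, "hand": -1},
  {"tx": -40, "ty": 0, "tz": 0, "twist": 0, "hand": -1},
  {"tx": -48, "ty": 0, "tz": 0, "twist": 0, "hand": -1},
  {"tx": -55, "ty": 0, "tz": 0, "twist": 0, "hand": -1},
  {"tx": -55, "ty": 0, "tz": 0, "twist": 0, "hand": -1},
  {"tx": -55, "ty": 0, "tz": 0, "twist": 0, "hand": -1},
])

```text
clock: 15.85
ee_pos: [446.5, 280.3, 81.1]
orientation: [-180.0, -0.0, 154.2]
force: [-1.1, 0.4, -0.3]
gripper_width: 0.003
gripper_force: 0.0
```

Emit:
arm_command([
  {"tx": 20, "ty": 0, "tz": 0, "twist": 0, "hand": -1},
  {"tx": 50, "ty": 0, "tz": -20, "twist": 0, "hand": -1},
  {"tx": 55, "ty": 0, "tz": -60, "twist": 0, "hand": -1},
  {"tx": 55, "ty": 0, "tz": -100, "twist": 0, "hand": -1},
  {"tx": 55, "ty": 0, "tz": -140, "twist": 0, "hand": -1},
  {"tx": 55, "ty": 0, "tz": -165, "twist": 0, "hand": -1},
  {"tx": 55, "ty": 0, "tz": -165, "twist": 0, "hand": -1},
  {"tx": 55, "ty": 0, "tz": -165, "twist": 0, "hand": -1},
])

```text
clock: 16.52
ee_pos: [397.4, 305.4, 248.4]
orientation: [179.8, 0.1, 154.2]
force: [-0.2, 0.1, -1.4]
gripper_width: 0.002
gripper_force: 0.0
```

```bash
python3 - <<'E'
from h import *
c=ctrl.get_calibration("side");w=ctrl.get_calibration("wrist")
C=np.array([455.2,277.5]);u=np.array([.9,-.435]);s=ctrl.get_state();print(s["ee_pos"],s["clock"],s["force"])
for n,q in(("side",c),("wrist",w)):
  im=ctrl.read_camera(n)[...,::-1];cv2.imwrite(f"pics/{n}15_raw.png",im);h=cv2.cvtColor(im,cv2.COLOR_BGR2HSV);m=cv2.inRange(h,(0,170,90),(4,255,255))|cv2.inRange(h,(174,170,90),(180,255,255))
  k,l,st,ce=cv2.connectedComponentsWithStats(m)
  print(n,"expect on",proj(q,[*(C+25*u),92]).round(1),"off",proj(q,[*(C-25*u),92]).round(1))
  for i in range(1,k):
    if st[i,4]>20:print(n,st[i],ce[i].round(1))
E
python3 look.py 16 | grep side
```

```text
[397.41100718 305.41057327 248.43226314] 16.5167 [-0.1861025   0.05544388 -1.40070411]
side expect on [328.1 254.7] off [344.2 259.1]
side [343 196   7   7  30] [346.  199.1]
side [324 249   9  12  67] [327.9 254.9]
side [374 274   8  34 100] [378.2 291.5]
wrist expect on [319.9 255.5] off [319.9 214.4]
wrist [408  71  40  30 279] [431.5  87. ]
wrist [365 132   8   8  52] [368.7 135.3]
wrist [  0 326  31  15 274] [ 10.6 333.2]
side [324 102   8  13  78] [327.5 108.1]
side [265 201   5  21  51] [267.5 210.5]
side [284 307  27  24 288] [298.5 317.6]
```

The side view shows the lever at on: (327.9,254.9) against the predicted (328.1,254.7). The lifter's grip hasn't moved from (267.5,210.5), and the arm is clear, so I'm handing in.

```bash
python3 -c "
from plant import ctrl
print(ctrl.job_done())"
```

```text
the job is handed in; nothing more can be done
None
```

The block lifter hangs released on the empty peg below the orange disc, pushed back until the eye met the board at about 7 N, and the grey isolator's lever was then thrown to the green dot; the last camera check agreed and I handed in at about 17 s, but no verdict came back and I did not re-measure the neighbouring tools or bystanders.

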